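# Open the narrow touch-latch box, easing the lid up

### The arm

A 6-joint arm with a two-finger parallel gripper is mounted at the origin on a cart in front of the work surface, level with it; the furniture and walls round the work are solid. World frame = base frame: x ahead of the robot, y to its left, z up, the work surface at z = 0. Lengths are in m, angles in rad, forces in N, time in s.
With the tool pointing down it reaches from about 0.425 to 0.95 m from the base axis. Payload 3.5 kg.
Tool frame: the origin (TCP) lies between the finger pads; the fingertips stand 25 mm ahead of it and the grasp point (between the pads) lies 6 mm ahead of it (robot.nose_length is the z of the fingertips in the tool frame, in m); z points along the fingers, y is the line along which they close (so a half turn about z gives the same grasp; the last joint's range is limited). The gripper opens to 85 mm and grips with 20 to 120 N. Pads are 22 mm wide; open, the fingers measure 114 mm over their backs; the gripper's body (76 mm by 85 mm) begins 54 mm behind the grasp point. The pads swing forward as they close: fully open they stand 13 mm farther back than shut.
Start: joints at [1.118, 0.286, 1.577, -0, 1.279, -0.15], TCP at [0.201, 0.644, 0.235] pointing down, gripper open.
Joint ranges: [-2.77, 2.77], [-0.9, 2.22], [0.21, 2.48], [-1.53, 4.67], [0.24, 2.81], [-2.84, 2.84]. Speed limits (rad/s): [2.79, 2.79, 3.14, 3.14, 3.14, 3.14].

### API

Orientations are given as a 3x3 rotation matrix whose columns are the frame's x, y, z axes.
In Python, from station import robot gives the robot as it stands.
- The arm moves only by the tool move_arm, never from a script. Its argument "series" is a list of rows, each an object of numbers: "dx", "dy", "dz": the shift along the tool's x, y, z in mm; "wx", "wy", "wz": the turn, a rotation vector about the tool's x, y, z in degrees; "gripper": the finger opening in mm, from 0 to 85.4. In form: [{"dx": .., "dy": .., "dz": .., "wx": .., "wy": .., "wz": .., "gripper": ..}, ...]. A call has 1 to 12 rows; each row shifts and turns the commanded pose from where the row before left it, along the tool's axes as they then stand; what a row does not reach is not made up. A row lasts 1/8 s, in which the tool goes at most 62.5 mm and 10.7 degrees, less where a joint would pass 70% of its speed; a pose out of reach is approached as far as the arm can. A call is refused whole if a number of a shift passes 62.5 or a number of a turn 10.7, either way. A call with a gripper value outside its range is refused whole. The fingers move at their own pace and stop on an object; the grip force is fixed at half the most. Time passes only in rows, so rows that do not move let the fingers close. It gives the time, the measured TCP pose, the force, the opening and the grip force at its end, in the units of the state.
- robot.get_obs(): the state, without advancing time (a new reading comes with each control period).
- robot.snapshot(name): name is "side" or "top" or "wrist"; returns (picture, depth): 400x640x3 uint8, red, green, blue; 400x640 float32, m along the optical axis (not along the pixel's ray), 0 where there is no reading.
- robot.get_calibration(name): a dict with "fx", "fy", "cx", "cy" (pixels), "eye" and "attitude" of the camera in the world. Camera axes: x right, y down, z forward; pixel columns grow to the right and rows downward; lengths in m; the calibration is good to about 2 mm. The wrist camera is an equidistant fisheye: a pixel r from the principal point sees the ray r / f radians off the axis. A picture is of the moment at which its call begins: read the wrist's pose just before it. get_calibration takes no time and is no camera call; for the wrist camera it gives the pose at the moment of the call.
- robot.hand_in(): hands the job in; it is judged then, once.
The state is a dict: "t": time; "joint_pos": joint angles; "qd": joint speeds; "joint_torque": joint torques, N m; "eef_pos": TCP position; "eef_rot": TCP orientation; "wrist_force": force on the tool from outside, world axes, zero at the start; "wrist_torque": the same for the moment, N m; "opening": finger opening in m; "finger_force": force on a finger pad.
Only numpy, scipy, OpenCV 4.12 (cv2) and the standard library are available. Lean on these libraries where they do the work, as an engineer would, in place of code of your own. Each camera call takes 0.05 s, during which the arm holds its last target. There are 200 camera calls.

### The job

Open the narrower of the two lidded boxes so that we can get at the teaspoon: press its lid down until the latch clicks, then keep your hand on it as it springs up, so that it rises gently to fully open instead of flying open. Leave the wider box shut and do not knock over the spice jar.

Things in the scene. Friction and masses are not known exactly. Their poses are not given: they have to be found in the camera images.
- narrow_box: The box to open, fixed to the worktop: white, 180 mm deep, 76 wide, 65 high, with a wooden lid (57 wide, 8 thick) lying between its walls. The other box is 160 wide, else alike; either may be on the left. Origin at the centre of its underside; x points from the lid's free edge (robot's side) to the hinge at the back, z up. Hinge line at x = +72 mm, 65 mm high.
- narrow_spot (a point): Pressing spot: the centre of the flat steel disc, 22 mm wide, on the top face of the narrow box's lid, half-way across it, 95 mm from the hinge and 55 mm from the free front edge. It moves with the lid. A shut gripper resting here and withdrawn straight up lets the lid follow it all the way (straight above the spot the open lid is 80 mm higher).
- narrow_lid (a joint): Angle of its lid: 0 shut, latched; negative pressed; 0.7 fully open (stop). The latch lets go at about -0.045 (spot 4 to 5 mm down, 5 to 8 N); pressing on to the stop at -0.09 (8.5 mm; 14 N is harmless) is fine. A spring then drives the lid to 0.7 and keeps it there, pushing a finger at the spot up with 2 to 3 N. Left to itself it flies up at well over the 5 rad/s that counts as flying open.
- wide_lid (a joint): Angle of the wide box's lid, which has the same kind of latch: 0 shut; it must stay shut.
- spice_jar: Round spice jar, 41 mm wide and 105 mm tall, with a black cap, standing between the two boxes; origin at the centre of its underside, z up.

How it is judged:
By the outcome, as a careful person would: the job done as asked, in the order asked, and still so for the second after the job is handed in, with the robot touching nothing.
It also fails if it takes over 29 s, if anything falls off the work surface, if the arm or the gripper's body presses on something with over 40 N, if the wrist force passes 120 N, or if a joint passes its speed limit or range.

## Working session

There is one attempt and no reset: what is moved stays moved. The work goes in short steps, Python scripts to look and compute and a tool call to move; the robot and the scene stay as the last step left them, time stands still between calls to the robot, and variables do not carry over. Pictures are saved under pics/ and viewed, at most 10 in all, crops included, and the job is handed in when it is done.

Besides the shell and the picture viewer there is one more tool, called after ">>>" in YAML: its name, and indented under it one key for each argument. move_arm: Moves the arm, as the interface text tells. Its arguments: {"type":"object","properties":{"series":{"type":"array"}},"required":["series"]}

```bash
mkdir -p pics; cat > h.py <<'E'
import numpy as np,cv2
from station import robot
def world(n,u,v,d,c=None):
    c=c or robot.get_calibration(n)
    p=np.array([(u-c["cx"])/c["fx"]*d,(v-c["cy"])/c["fy"]*d,d])
    return np.array(c["eye"])+np.array(c["attitude"])@p
E
python3 - <<'E'
from h import *
for n in("top","side"):
    p,d=robot.snapshot(n); cv2.imwrite(f"pics/{n}.png",p[:,:,::-1]); np.save(n+"_d.npy",d)
    print(n,robot.get_calibration(n))
o=robot.get_obs();print(o["t"],o["eef_pos"],o["eef_rot"],o["wrist_force"],robot.nose_length)
E
```

```text
top {'fx': 468.22406064816516, 'fy': 468.22406064816516, 'cx': 324.61574338486855, 'cy': 196.97471715116308, 'eye': array([0.37872182, 0.00167773, 1.1611498 ]), 'attitude': array([[ 0.02489294, -0.99470601,  0.09970103],
       [-0.99937182, -0.02224441,  0.02758896],
       [-0.02522511, -0.10032517, -0.99463488]])}
side {'fx': 416.5354111037309, 'fy': 416.5354111037309, 'cx': 318.27284448789635, 'cy': 191.2923321746246, 'eye': array([0.41014941, 0.82453227, 0.76268792]), 'attitude': array([[-0.99593168, -0.0558489 ,  0.07071774],
       [-0.09009288,  0.63311491, -0.76879697],
       [-0.00183599, -0.77204042, -0.63557078]])}
0.1 [0.20098707 0.64373817 0.23362695] [[-9.54508058e-01  2.98183498e-01 -9.83857622e-04]
 [ 2.98184927e-01  9.54506006e-01 -2.00853145e-03]
 [ 3.40187075e-04 -2.21053097e-03 -9.99997499e-01]] [-0.4303955  -0.14063972 -0.24450485] 0.025
```

View pics/top.png

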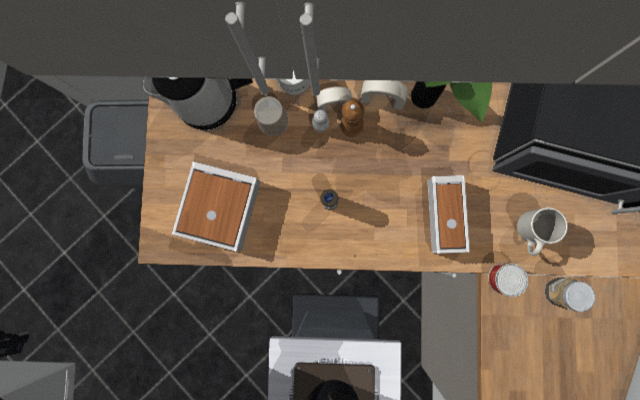

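View pics/side.png

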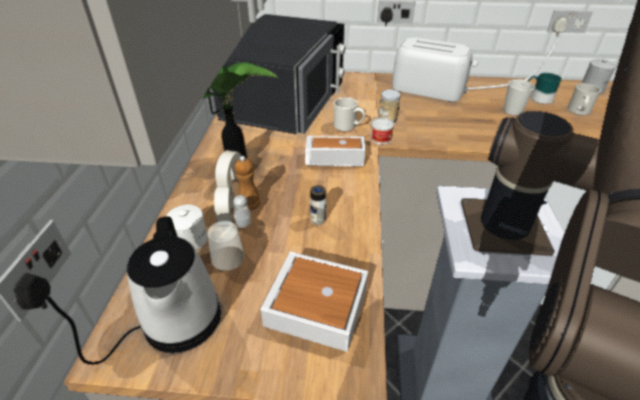

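The narrow box is on the right in the top view: disc about (451,224), box corners about (430,178) to (467,253). The jar is at (329,199) and the wide box at (215,207). I'll measure with depth next and enlarge the narrow box.

```bash
python3 - <<'E'
from h import *
p=cv2.imread("pics/top.png");d=np.load("top_d.npy")
cv2.imwrite("pics/crop.png",cv2.resize(p[165:265,410:510],None,fx=6,fy=6,interpolation=cv2.INTER_CUBIC))
for n,u,v in[("disc",451,224),("lidback",449,190),("lidfront",453,245),("jar",329,198),("wide",212,216),("mug",540,222),("can",509,275)]:
    w=np.median(d[v-1:v+2,u-1:u+2]);print(n,world("top",u,v,w).round(4))
# disc centroid: grey bright low saturation inside lid
h=cv2.cvtColor(p,cv2.COLOR_BGR2HSV)[215:234,442:462]
m=(h[...,1]<60);vv,uu=np.nonzero(m);print("disc px",uu.mean()+442,vv.mean()+215,m.sum())
o=robot.get_obs();print(o["eef_pos"])
E
```

```text
disc [ 0.4321 -0.2632  0.0651]
lidback [ 0.5115 -0.2587  0.0652]
lidfront [ 0.3836 -0.2674  0.0666]
jar [0.4826 0.021  0.1035]
wide [0.4375 0.2961 0.0666]
mug [ 0.4449 -0.4928  0.0069]
can [ 0.3177 -0.3993  0.0534]
disc px 451.2236842105263 223.30263157894737 76
[0.20098707 0.64373817 0.23362695]
```

View pics/crop.png

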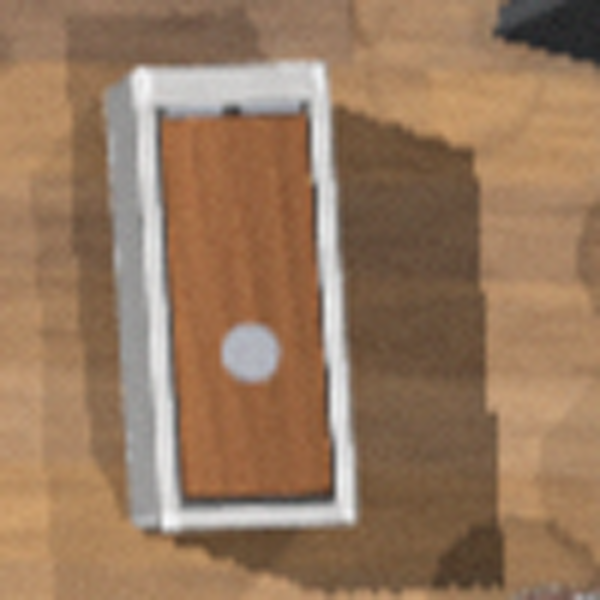

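The depth points agree with the given sizes: lid top and spot at z≈0.065, jar top at 0.104. The spot is at (0.434, -0.264), the box yaw is about 3.5°, and the reach is 0.51 m. I'll shut the gripper and move over via (0.48, 0.20), at height.

>>> move_arm:
  series:
    - {"dx": -20,"dy": -17,"gripper": 0}
    - {"dx": -40,"dy": -34,"gripper": 0}
    - {"dx": -40,"dy": -34,"gripper": 0}
    - {"dx": -40,"dy": -34,"gripper": 0}
    - {"dx": -40,"dy": -34,"gripper": 0}
    - {"dx": -40,"dy": -34,"gripper": 0}
    - {"dx": -40,"dy": -34,"gripper": 0}
    - {"dx": -40,"dy": -34,"gripper": 0}
    - {"dx": -40,"dy": -34,"gripper": 0}
    - {"dx": -40,"dy": -34,"gripper": 0}
    - {"dx": -20,"dy": -17,"gripper": 0}

```text
invalid input
```

>>> move_arm:
  series:
    - {"dx": -20,"dy": -17,"dz": 0,"wx": 0,"wy": 0,"wz": 0,"gripper": 0}
    - {"dx": -40,"dy": -34,"dz": 0,"wx": 0,"wy": 0,"wz": 0,"gripper": 0}
    - {"dx": -40,"dy": -34,"dz": 0,"wx": 0,"wy": 0,"wz": 0,"gripper": 0}
    - {"dx": -40,"dy": -34,"dz": 0,"wx": 0,"wy": 0,"wz": 0,"gripper": 0}
    - {"dx": -40,"dy": -34,"dz": 0,"wx": 0,"wy": 0,"wz": 0,"gripper": 0}
    - {"dx": -40,"dy": -34,"dz": 0,"wx": 0,"wy": 0,"wz": 0,"gripper": 0}
    - {"dx": -40,"dy": -34,"dz": 0,"wx": 0,"wy": 0,"wz": 0,"gripper": 0}
    - {"dx": -40,"dy": -34,"dz": 0,"wx": 0,"wy": 0,"wz": 0,"gripper": 0}
    - {"dx": -40,"dy": -34,"dz": 0,"wx": 0,"wy": 0,"wz": 0,"gripper": 0}
    - {"dx": -40,"dy": -34,"dz": 0,"wx": 0,"wy": 0,"wz": 0,"gripper": 0}
    - {"dx": -20,"dy": -17,"dz": 0,"wx": 0,"wy": 0,"wz": 0,"gripper": 0}

```text
t: 1.48
eef_pos: [0.4825, 0.1982, 0.2345]
eef_rot: [[-0.954, 0.301, -0.001], [0.301, 0.954, -0.0], [0.0, -0.001, -1.0]]
wrist_force: [0.7, 0.0, 0.4]
opening: -0.0003
finger_force: 0.0
```

>>> move_arm:
  series:
    - {"dx": -4,"dy": -20,"dz": 0,"wx": 0,"wy": 0,"wz": 0,"gripper": 0}
    - {"dx": -8.5,"dy": -41.5,"dz": 0,"wx": 0,"wy": 0,"wz": 0,"gripper": 0}
    - {"dx": -8.5,"dy": -41.5,"dz": 0,"wx": 0,"wy": 0,"wz": 0,"gripper": 0}
    - {"dx": -8.5,"dy": -41.5,"dz": 0,"wx": 0,"wy": 0,"wz": 0,"gripper": 0}
    - {"dx": -8.5,"dy": -41.5,"dz": 0,"wx": 0,"wy": 0,"wz": 0,"gripper": 0}
    - {"dx": -8.5,"dy": -41.5,"dz": 0,"wx": 0,"wy": 0,"wz": 0,"gripper": 0}
    - {"dx": -8.5,"dy": -41.5,"dz": 0,"wx": 0,"wy": 0,"wz": 0,"gripper": 0}
    - {"dx": -8.5,"dy": -41.5,"dz": 0,"wx": 0,"wy": 0,"wz": 0,"gripper": 0}
    - {"dx": -8.5,"dy": -41.5,"dz": 0,"wx": 0,"wy": 0,"wz": 0,"gripper": 0}
    - {"dx": -8.5,"dy": -41.5,"dz": 0,"wx": 0,"wy": 0,"wz": 0,"gripper": 0}
    - {"dx": -8.5,"dy": -41.5,"dz": 0,"wx": 0,"wy": 0,"wz": 0,"gripper": 0}
    - {"dx": -4,"dy": -20,"dz": 0,"wx": 0,"wy": 0,"wz": 0,"gripper": 0}

```text
t: 2.98
eef_pos: [0.4341, -0.2631, 0.2345]
eef_rot: [[-0.954, 0.3, -0.001], [0.3, 0.954, 0.001], [0.001, 0.0, -1.0]]
wrist_force: [0.6, -0.3, -0.2]
opening: 0.0001
finger_force: 0.0
```

>>> move_arm:
  series:
    - {"dx": 0,"dy": 0,"dz": 10,"wx": 0,"wy": 0,"wz": -5,"gripper": 0}
    - {"dx": 0,"dy": 0,"dz": 20,"wx": 0,"wy": 0,"wz": -5,"gripper": 0}
    - {"dx": 0,"dy": 0,"dz": 20,"wx": 0,"wy": 0,"wz": -5,"gripper": 0}
    - {"dx": 0,"dy": 0,"dz": 20,"wx": 0,"wy": 0,"wz": -6,"gripper": 0}
    - {"dx": 0,"dy": 0,"dz": 20,"wx": 0,"wy": 0,"wz": 0,"gripper": 0}
    - {"dx": 0,"dy": 0,"dz": 10,"wx": 0,"wy": 0,"wz": 0,"gripper": 0}
    - {"dx": 0,"dy": 0,"dz": 0,"wx": 0,"wy": 0,"wz": 0,"gripper": 0}

```text
t: 3.85
eef_pos: [0.4345, -0.2609, 0.1342]
eef_rot: [[-0.998, -0.064, -0.001], [-0.064, 0.998, 0.001], [0.001, 0.001, -1.0]]
wrist_force: [0.4, 0.7, -0.2]
opening: -0.0001
finger_force: 0.0
```

```bash
python3 - <<'E'
from h import *
o=robot.get_obs();print(o["t"],o["eef_pos"],o["eef_rot"].round(3),o["wrist_force"],o["joint_pos"])
c=robot.get_calibration("wrist");p,d=robot.snapshot("wrist");cv2.imwrite("pics/w1.png",p[:,:,::-1]);np.save("w1.npy",d);print(c)
E
```

```text
3.85 [ 0.43446072 -0.26089478  0.13421493] [[-0.998 -0.064 -0.001]
 [-0.064  0.998  0.001]
 [ 0.001  0.001 -1.   ]] [ 0.37761701  0.68359035 -0.169249  ] [-7.41297302e-01  2.49544548e-02  2.06770616e+00  1.56533895e-04
  1.05079071e+00 -2.37624475e+00]
{'fx': 309.70691628693146, 'fy': 309.70691628693146, 'cx': 323.7513358480663, 'cy': 201.77421944172283, 'eye': array([ 0.35597834, -0.26484765,  0.27358657]), 'attitude': array([[-6.34388960e-02,  9.49744934e-01,  3.06529064e-01],
       [ 9.97985670e-01,  6.02709166e-02,  1.97994651e-02],
       [ 3.29653980e-04,  3.07167670e-01, -9.51655355e-01]])}
```

View pics/w1.png

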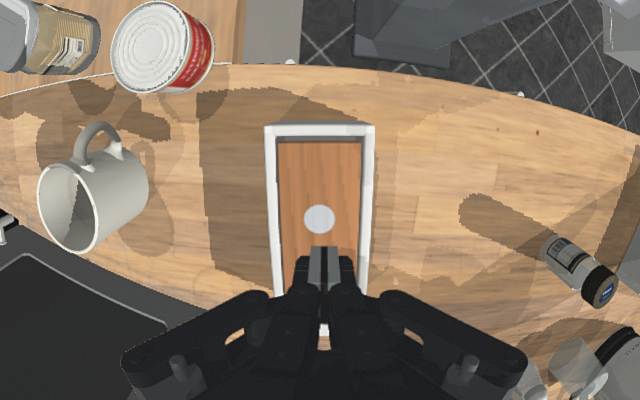

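The wrist view shows the disc at about (319.5,218.5), the shut fingertips just behind it, and the mug and can clear of the gripper. I'll refine the spot position from this view.

```bash
python3 - <<'E'
from h import *
p=cv2.imread("pics/w1.png");h=cv2.cvtColor(p,cv2.COLOR_BGR2HSV)[200:238,300:340]
m=(h[...,1]<50)&(h[...,2]>120);vv,uu=np.nonzero(m);u,v=uu.mean()+300,vv.mean()+200;print(u,v,m.sum())
c=robot.get_calibration("wrist")
def ray(u,v,z):
    a=np.array([u-c["cx"],v-c["cy"]]);r=np.hypot(*a);t=r/c["fx"]
    w=c["attitude"]@np.r_[np.sin(t)*a/r,np.cos(t)];return c["eye"]+w*(z-c["eye"][2])/w[2]
print("disc",ray(u,v,.065),"left/right walls front",ray(265,128,.065),ray(375,128,.065))
print("walls near disc",ray(270.5,218,.065),ray(367.5,218,.065))
print("fingertip",ray(325,252,.109))
E
```

```text
318.9053084648493 218.52510760401722 697
disc [ 0.43694943 -0.26377184  0.065     ] left/right walls front [ 0.37395158 -0.30425754  0.065     ] [ 0.36936182 -0.22976268  0.065     ]
walls near disc [ 0.43892537 -0.29914206  0.065     ] [ 0.43437044 -0.22848518  0.065     ]
fingertip [ 0.44122802 -0.25919169  0.109     ]
```

>>> move_arm:
  series:
    - {"dx": -1,"dy": -3,"dz": 10,"wx": 0,"wy": 0,"wz": 0,"gripper": 0}
    - {"dx": 0,"dy": 0,"dz": 15,"wx": 0,"wy": 0,"wz": 0,"gripper": 0}
    - {"dx": 0,"dy": 0,"dz": 10,"wx": 0,"wy": 0,"wz": 0,"gripper": 0}
    - {"dx": 0,"dy": 0,"dz": 5,"wx": 0,"wy": 0,"wz": 0,"gripper": 0}
    - {"dx": 0,"dy": 0,"dz": 2,"wx": 0,"wy": 0,"wz": 0,"gripper": 0}
    - {"dx": 0,"dy": 0,"dz": 2,"wx": 0,"wy": 0,"wz": 0,"gripper": 0}
    - {"dx": 0,"dy": 0,"dz": 1,"wx": 0,"wy": 0,"wz": 0,"gripper": 0}
    - {"dx": 0,"dy": 0,"dz": 0,"wx": 0,"wy": 0,"wz": 0,"gripper": 0}

```text
t: 4.9
eef_pos: [0.436, -0.2645, 0.0901]
eef_rot: [[-0.998, -0.064, 0.0], [-0.064, 0.998, -0.0], [-0.0, -0.0, -1.0]]
wrist_force: [-0.2, 0.0, -0.3]
opening: -0.0003
finger_force: 0.0
```

>>> move_arm:
  series:
    - {"dx": 0,"dy": 0,"dz": 1,"wx": 0,"wy": 0,"wz": 0,"gripper": 0}
    - {"dx": 0,"dy": 0,"dz": 1,"wx": 0,"wy": 0,"wz": 0,"gripper": 0}
    - {"dx": 0,"dy": 0,"dz": 1,"wx": 0,"wy": 0,"wz": 0,"gripper": 0}
    - {"dx": 0,"dy": 0,"dz": 0,"wx": 0,"wy": 0,"wz": 0,"gripper": 0}

```text
t: 5.4
eef_pos: [0.4359, -0.2644, 0.0868]
eef_rot: [[-0.998, -0.064, -0.0], [-0.064, 0.998, 0.0], [0.0, 0.0, -1.0]]
wrist_force: [0.4, 0.3, 0.2]
opening: -0.0002
finger_force: 0.0
```

>>> move_arm:
  series:
    - {"dx": 0,"dy": 0,"dz": 1,"wx": 0,"wy": 0,"wz": 0,"gripper": 0}
    - {"dx": 0,"dy": 0,"dz": 1,"wx": 0,"wy": 0,"wz": 0,"gripper": 0}
    - {"dx": 0,"dy": 0,"dz": 0,"wx": 0,"wy": 0,"wz": 0,"gripper": 0}

```text
t: 5.78
eef_pos: [0.4359, -0.2644, 0.0848]
eef_rot: [[-0.998, -0.064, -0.0], [-0.064, 0.998, 0.0], [0.0, 0.0, -1.0]]
wrist_force: [1.1, 0.2, -0.0]
opening: 0.0002
finger_force: 0.0
```

```bash
python3 - <<'E'
from h import *
p,d=robot.snapshot("wrist");cv2.imwrite("pics/w2.png",p[:,:,::-1]);o=robot.get_obs();print(o["wrist_force"],o["eef_pos"])
E
```

```text
[ 0.05510613 -0.49833255 -0.12814264] [ 0.43592106 -0.26445879  0.08487137]
```

View pics/w2.png

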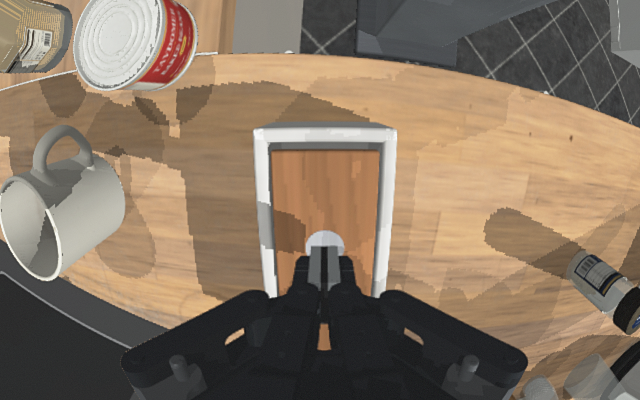

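The fingers are over the disc (centre about (325,242)), the lid is still shut, and there is no contact yet. I'll continue down.

>>> move_arm:
  series:
    - {"dx": 0,"dy": 0,"dz": 1,"wx": 0,"wy": 0,"wz": 0,"gripper": 0}
    - {"dx": 0,"dy": 0,"dz": 1,"wx": 0,"wy": 0,"wz": 0,"gripper": 0}
    - {"dx": 0,"dy": 0,"dz": 0,"wx": 0,"wy": 0,"wz": 0,"gripper": 0}

```text
t: 6.2
eef_pos: [0.4359, -0.2644, 0.0828]
eef_rot: [[-0.998, -0.064, -0.0], [-0.064, 0.998, 0.0], [0.0, 0.0, -1.0]]
wrist_force: [0.4, 0.1, 0.0]
opening: -0.0001
finger_force: 0.0
```

>>> move_arm:
  series:
    - {"dx": 0,"dy": 0,"dz": 1,"wx": 0,"wy": 0,"wz": 0,"gripper": 0}
    - {"dx": 0,"dy": 0,"dz": 1,"wx": 0,"wy": 0,"wz": 0,"gripper": 0}
    - {"dx": 0,"dy": 0,"dz": 0,"wx": 0,"wy": 0,"wz": 0,"gripper": 0}

```text
t: 6.58
eef_pos: [0.4359, -0.2644, 0.0808]
eef_rot: [[-0.998, -0.064, -0.0], [-0.064, 0.998, 0.0], [0.0, 0.0, -1.0]]
wrist_force: [-0.0, 0.3, -0.7]
opening: 0.0001
finger_force: 0.0
```

```bash
python3 - <<'E'
from h import *
c=robot.get_calibration("wrist");p,d=robot.snapshot("wrist");cv2.imwrite("pics/w3.png",cv2.resize(p[190:300,250:400,::-1],None,fx=5,fy=5))
def pt(u,v):
    a=np.array([u-c["cx"],v-c["cy"]]);r=np.hypot(*a);t=r/c["fx"];w=np.r_[np.sin(t)*a/r,np.cos(t)]
    return c["eye"]+c["attitude"]@(w/w[2]*d[v,u])
for n,u,v in[("lidfront",325,165),("lid",325,200),("lid",300,215),("disc",325,236),("disc",312,240),("wallL",262,200),("wallR",391,200),("tip",318,250),("tip",332,250),("tip",318,256),("worktop",450,200)]:print(n,pt(u,v).round(4))
print(robot.get_obs()["eef_pos"])
E
```

```text
lidfront [ 0.3873 -0.2658  0.0671]
lid [ 0.4058 -0.2646  0.0668]
lid [ 0.4154 -0.2773  0.0658]
disc [ 0.4261 -0.2633  0.067 ]
disc [ 0.4288 -0.2702  0.0674]
wallL [ 0.4081 -0.2978  0.0662]
wallR [ 0.4038 -0.2297  0.0662]
tip [ 0.4255 -0.2668  0.0855]
tip [ 0.4251 -0.26    0.0855]
tip [ 0.4251 -0.2667  0.0925]
worktop [ 0.4204 -0.165   0.001 ]
[ 0.43589625 -0.26446484  0.08085289]
```

View pics/w3.png

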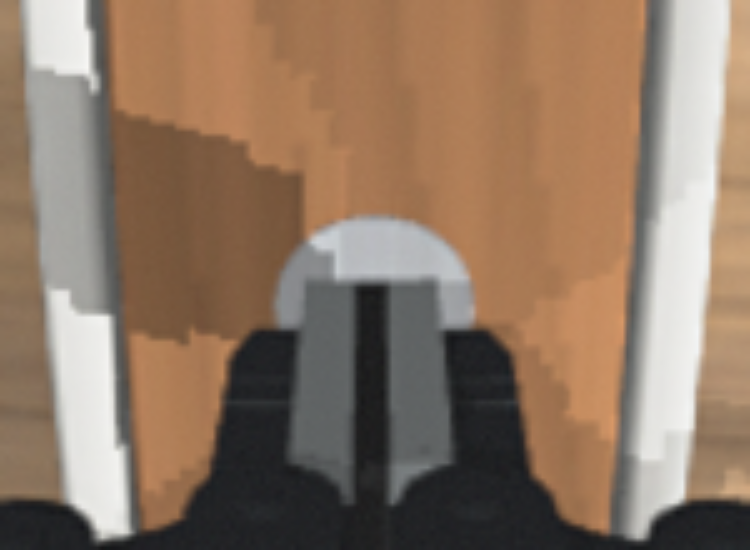

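The fingertips' lower edge, at about pixel row 246, measures z≈0.080, so they are still about 13 mm above the disc. I'll continue down carefully, watching the force.

>>> move_arm:
  series:
    - {"dx": 0,"dy": 0,"dz": 1.5,"wx": 0,"wy": 0,"wz": 0,"gripper": 0}
    - {"dx": 0,"dy": 0,"dz": 1.5,"wx": 0,"wy": 0,"wz": 0,"gripper": 0}
    - {"dx": 0,"dy": 0,"dz": 0,"wx": 0,"wy": 0,"wz": 0,"gripper": 0}

```text
t: 7.0
eef_pos: [0.4358, -0.2644, 0.0777]
eef_rot: [[-0.998, -0.064, -0.0], [-0.064, 0.998, 0.0], [0.0, 0.0, -1.0]]
wrist_force: [-0.0, 1.0, 0.1]
opening: 0.0
finger_force: 0.0
```

>>> move_arm:
  series:
    - {"dx": 0,"dy": 0,"dz": 1.5,"wx": 0,"wy": 0,"wz": 0,"gripper": 0}
    - {"dx": 0,"dy": 0,"dz": 1.5,"wx": 0,"wy": 0,"wz": 0,"gripper": 0}
    - {"dx": 0,"dy": 0,"dz": 0,"wx": 0,"wy": 0,"wz": 0,"gripper": 0}

```text
t: 7.38
eef_pos: [0.4358, -0.2644, 0.0747]
eef_rot: [[-0.998, -0.064, -0.0], [-0.064, 0.998, 0.0], [0.0, 0.0, -1.0]]
wrist_force: [0.3, 0.1, -0.1]
opening: -0.0002
finger_force: 0.0
```

>>> move_arm:
  series:
    - {"dx": 0,"dy": 0,"dz": 1.5,"wx": 0,"wy": 0,"wz": 0,"gripper": 0}
    - {"dx": 0,"dy": 0,"dz": 1.5,"wx": 0,"wy": 0,"wz": 0,"gripper": 0}
    - {"dx": 0,"dy": 0,"dz": 0,"wx": 0,"wy": 0,"wz": 0,"gripper": 0}

```text
t: 7.75
eef_pos: [0.4358, -0.2644, 0.0718]
eef_rot: [[-0.998, -0.064, -0.0], [-0.064, 0.998, 0.0], [0.0, 0.0, -1.0]]
wrist_force: [-0.3, -0.0, 0.6]
opening: -0.0005
finger_force: 0.0
```

>>> move_arm:
  series:
    - {"dx": 0,"dy": 0,"dz": 1,"wx": 0,"wy": 0,"wz": 0,"gripper": 0}
    - {"dx": 0,"dy": 0,"dz": 1,"wx": 0,"wy": 0,"wz": 0,"gripper": 0}
    - {"dx": 0,"dy": 0,"dz": 0,"wx": 0,"wy": 0,"wz": 0,"gripper": 0}

```text
t: 8.12
eef_pos: [0.436, -0.2645, 0.0699]
eef_rot: [[-0.998, -0.064, -0.0], [-0.064, 0.998, -0.0], [0.0, -0.0, -1.0]]
wrist_force: [1.0, 0.3, 0.0]
opening: -0.0003
finger_force: 0.0
```

```bash
python3 - <<'E'
from h import *
c=robot.get_calibration("wrist");p,d=robot.snapshot("wrist")
def pt(u,v):
    a=np.array([u-c["cx"],v-c["cy"]]);r=np.hypot(*a);t=r/c["fx"];w=np.r_[np.sin(t)*a/r,np.cos(t)]
    return c["eye"]+c["attitude"]@(w/w[2]*d[v,u])
for v in range(238,262,2):print(v,pt(317,v).round(4),p[v,317])
print("lid",pt(325,200).round(4))
p,d=robot.snapshot("side");cv2.imwrite("pics/s2.png",cv2.resize(p[90:190,280:400,::-1],None,fx=5,fy=5))
print(robot.get_obs()["wrist_force"])
E
```

```text
238 [ 0.4229 -0.2677  0.0666] [110  80  57]
240 [ 0.4243 -0.2676  0.0661] [110  80  56]
242 [ 0.4256 -0.2676  0.0657] [109  92  84]
244 [ 0.4262 -0.2675  0.0669] [120 122 124]
246 [ 0.425  -0.2675  0.0715] [101 103 103]
248 [ 0.4254 -0.2674  0.073 ] [ 97 101 101]
250 [ 0.4256 -0.2674  0.0748] [ 96 100 100]
252 [ 0.4253 -0.2673  0.0774] [ 97 100 100]
254 [ 0.4253 -0.2673  0.0796] [ 97 100 101]
256 [ 0.4249 -0.2673  0.0823] [95 98 99]
258 [ 0.425  -0.2672  0.084 ] [95 98 99]
260 [ 0.4251 -0.2672  0.0857] [ 97  99 100]
lid [ 0.4027 -0.2649  0.066 ]
[ 0.62584015  0.2640297  -0.23090183]
```

View pics/s2.png

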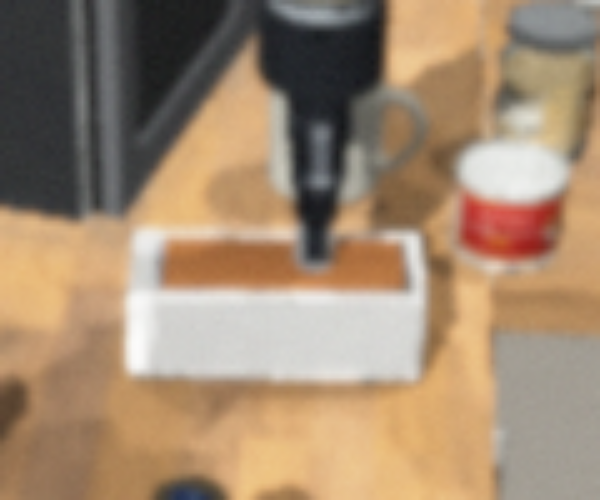

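The fingertip is now about 4 mm above the lid, both in depth (0.070 against 0.066) and in the side view. It sits over the disc, and the lid is flat and shut.

>>> move_arm:
  series:
    - {"dx": 0,"dy": 0,"dz": 1.5,"wx": 0,"wy": 0,"wz": 0,"gripper": 0}
    - {"dx": 0,"dy": 0,"dz": 1.5,"wx": 0,"wy": 0,"wz": 0,"gripper": 0}
    - {"dx": 0,"dy": 0,"dz": 1,"wx": 0,"wy": 0,"wz": 0,"gripper": 0}
    - {"dx": 0,"dy": 0,"dz": 1,"wx": 0,"wy": 0,"wz": 0,"gripper": 0}
    - {"dx": 0,"dy": 0,"dz": 0,"wx": 0,"wy": 0,"wz": 0,"gripper": 0}

```text
t: 8.85
eef_pos: [0.4361, -0.2646, 0.0655]
eef_rot: [[-0.998, -0.064, -0.0], [-0.064, 0.998, 0.0], [0.0, 0.0, -1.0]]
wrist_force: [-1.8, 0.5, 5.4]
opening: -0.0001
finger_force: 2.5
```

>>> move_arm:
  series:
    - {"dx": 0,"dy": 0,"dz": 1,"wx": 0,"wy": 0,"wz": 0,"gripper": 0}
    - {"dx": 0,"dy": 0,"dz": 1,"wx": 0,"wy": 0,"wz": 0,"gripper": 0}
    - {"dx": 0,"dy": 0,"dz": 0,"wx": 0,"wy": 0,"wz": 0,"gripper": 0}

```text
t: 9.22
eef_pos: [0.4361, -0.2645, 0.0635]
eef_rot: [[-0.998, -0.064, 0.0], [-0.064, 0.998, 0.0], [-0.0, 0.0, -1.0]]
wrist_force: [-2.2, 1.3, 5.8]
opening: 0.0001
finger_force: 2.7
```

Contact made, at about 5.5 N. I'll press on to near the stop.

>>> move_arm:
  series:
    - {"dx": 0,"dy": 0,"dz": 1,"wx": 0,"wy": 0,"wz": 0,"gripper": 0}
    - {"dx": 0,"dy": 0,"dz": 1,"wx": 0,"wy": 0,"wz": 0,"gripper": 0}
    - {"dx": 0,"dy": 0,"dz": 0,"wx": 0,"wy": 0,"wz": 0,"gripper": 0}

```text
t: 9.6
eef_pos: [0.4363, -0.2646, 0.0616]
eef_rot: [[-0.998, -0.064, 0.0], [-0.064, 0.998, -0.0], [-0.0, -0.0, -1.0]]
wrist_force: [-1.1, 1.7, 5.1]
opening: -0.0
finger_force: 2.9
```

>>> move_arm:
  series:
    - {"dx": 0,"dy": 0,"dz": 1,"wx": 0,"wy": 0,"wz": 0,"gripper": 0}
    - {"dx": 0,"dy": 0,"dz": 0.5,"wx": 0,"wy": 0,"wz": 0,"gripper": 0}
    - {"dx": 0,"dy": 0,"dz": 0,"wx": 0,"wy": 0,"wz": 0,"gripper": 0}

```text
t: 9.98
eef_pos: [0.4364, -0.2647, 0.0612]
eef_rot: [[-0.998, -0.064, -0.0], [-0.064, 0.998, 0.0], [0.0, 0.0, -1.0]]
wrist_force: [-3.9, 4.5, 11.9]
opening: 0.0002
finger_force: 6.2
```

The force jumped to 12 N at about 8 mm of travel, so the lid is at its stop and past the latch. I'll withdraw straight up slowly so the lid follows.

>>> move_arm:
  series:
    - {"dx": 0,"dy": 0,"dz": -1,"wx": 0,"wy": 0,"wz": 0,"gripper": 0}
    - {"dx": 0,"dy": 0,"dz": -2,"wx": 0,"wy": 0,"wz": 0,"gripper": 0}
    - {"dx": 0,"dy": 0,"dz": -2,"wx": 0,"wy": 0,"wz": 0,"gripper": 0}
    - {"dx": 0,"dy": 0,"dz": -3,"wx": 0,"wy": 0,"wz": 0,"gripper": 0}
    - {"dx": 0,"dy": 0,"dz": -3,"wx": 0,"wy": 0,"wz": 0,"gripper": 0}
    - {"dx": 0,"dy": 0,"dz": -3,"wx": 0,"wy": 0,"wz": 0,"gripper": 0}
    - {"dx": 0,"dy": 0,"dz": -3,"wx": 0,"wy": 0,"wz": 0,"gripper": 0}
    - {"dx": 0,"dy": 0,"dz": -3,"wx": 0,"wy": 0,"wz": 0,"gripper": 0}

```text
t: 10.98
eef_pos: [0.4364, -0.2646, 0.0798]
eef_rot: [[-0.998, -0.064, 0.001], [-0.064, 0.998, -0.0], [-0.001, -0.0, -1.0]]
wrist_force: [2.3, 1.8, 1.3]
opening: -0.0004
finger_force: 0.9
```

The lid is following, with the force still on the finger (2.3, 1.8, 1.3 N). I'll continue up.

>>> move_arm:
  series:
    - {"dx": 0,"dy": 0,"dz": -3,"wx": 0,"wy": 0,"wz": 0,"gripper": 0}
    - {"dx": 0,"dy": 0,"dz": -3,"wx": 0,"wy": 0,"wz": 0,"gripper": 0}
    - {"dx": 0,"dy": 0,"dz": -3,"wx": 0,"wy": 0,"wz": 0,"gripper": 0}
    - {"dx": 0,"dy": 0,"dz": -3,"wx": 0,"wy": 0,"wz": 0,"gripper": 0}
    - {"dx": 0,"dy": 0,"dz": -3,"wx": 0,"wy": 0,"wz": 0,"gripper": 0}
    - {"dx": 0,"dy": 0,"dz": -3,"wx": 0,"wy": 0,"wz": 0,"gripper": 0}
    - {"dx": 0,"dy": 0,"dz": -3,"wx": 0,"wy": 0,"wz": 0,"gripper": 0}
    - {"dx": 0,"dy": 0,"dz": -3,"wx": 0,"wy": 0,"wz": 0,"gripper": 0}
    - {"dx": 0,"dy": 0,"dz": -3,"wx": 0,"wy": 0,"wz": 0,"gripper": 0}
    - {"dx": 0,"dy": 0,"dz": -3,"wx": 0,"wy": 0,"wz": 0,"gripper": 0}
    - {"dx": 0,"dy": 0,"dz": -3,"wx": 0,"wy": 0,"wz": 0,"gripper": 0}
    - {"dx": 0,"dy": 0,"dz": -3,"wx": 0,"wy": 0,"wz": 0,"gripper": 0}

```text
t: 12.48
eef_pos: [0.4359, -0.2644, 0.1156]
eef_rot: [[-0.998, -0.064, -0.0], [-0.064, 0.998, 0.0], [0.0, 0.0, -1.0]]
wrist_force: [2.0, -0.2, 0.7]
opening: 0.0006
finger_force: 0.7
```

>>> move_arm:
  series:
    - {"dx": 0,"dy": 0,"dz": -3,"wx": 0,"wy": 0,"wz": 0,"gripper": 0}
    - {"dx": 0,"dy": 0,"dz": -3,"wx": 0,"wy": 0,"wz": 0,"gripper": 0}
    - {"dx": 0,"dy": 0,"dz": -3,"wx": 0,"wy": 0,"wz": 0,"gripper": 0}
    - {"dx": 0,"dy": 0,"dz": -3,"wx": 0,"wy": 0,"wz": 0,"gripper": 0}
    - {"dx": 0,"dy": 0,"dz": -3,"wx": 0,"wy": 0,"wz": 0,"gripper": 0}
    - {"dx": 0,"dy": 0,"dz": -3,"wx": 0,"wy": 0,"wz": 0,"gripper": 0}
    - {"dx": 0,"dy": 0,"dz": -3,"wx": 0,"wy": 0,"wz": 0,"gripper": 0}
    - {"dx": 0,"dy": 0,"dz": -3,"wx": 0,"wy": 0,"wz": 0,"gripper": 0}
    - {"dx": 0,"dy": 0,"dz": -3,"wx": 0,"wy": 0,"wz": 0,"gripper": 0}
    - {"dx": 0,"dy": 0,"dz": -3,"wx": 0,"wy": 0,"wz": 0,"gripper": 0}
    - {"dx": 0,"dy": 0,"dz": -3,"wx": 0,"wy": 0,"wz": 0,"gripper": 0}
    - {"dx": 0,"dy": 0,"dz": -3,"wx": 0,"wy": 0,"wz": 0,"gripper": 0}

```text
t: 13.98
eef_pos: [0.4359, -0.2645, 0.1516]
eef_rot: [[-0.998, -0.064, -0.0], [-0.064, 0.998, 0.0], [0.0, 0.0, -1.0]]
wrist_force: [1.5, 0.2, -0.4]
opening: -0.0001
finger_force: 0.5
```

>>> move_arm:
  series:
    - {"dx": 0,"dy": 0,"dz": -3,"wx": 0,"wy": 0,"wz": 0,"gripper": 0}
    - {"dx": 0,"dy": 0,"dz": -3,"wx": 0,"wy": 0,"wz": 0,"gripper": 0}
    - {"dx": 0,"dy": 0,"dz": -3,"wx": 0,"wy": 0,"wz": 0,"gripper": 0}
    - {"dx": 0,"dy": 0,"dz": -3,"wx": 0,"wy": 0,"wz": 0,"gripper": 0}
    - {"dx": 0,"dy": 0,"dz": -3,"wx": 0,"wy": 0,"wz": 0,"gripper": 0}
    - {"dx": 0,"dy": 0,"dz": -3,"wx": 0,"wy": 0,"wz": 0,"gripper": 0}
    - {"dx": 0,"dy": 0,"dz": -5,"wx": 0,"wy": 0,"wz": 0,"gripper": 0}
    - {"dx": 0,"dy": 0,"dz": -10,"wx": 0,"wy": 0,"wz": 0,"gripper": 0}
    - {"dx": 0,"dy": 0,"dz": -20,"wx": 0,"wy": 0,"wz": 0,"gripper": 0}
    - {"dx": 0,"dy": 0,"dz": -20,"wx": 0,"wy": 0,"wz": 0,"gripper": 0}
    - {"dx": 0,"dy": 0,"dz": -10,"wx": 0,"wy": 0,"wz": 0,"gripper": 0}
    - {"dx": 0,"dy": 0,"dz": 0,"wx": 0,"wy": 0,"wz": 0,"gripper": 0}

```text
t: 15.48
eef_pos: [0.4363, -0.2648, 0.2355]
eef_rot: [[-0.998, -0.064, 0.002], [-0.064, 0.998, -0.001], [-0.001, -0.001, -1.0]]
wrist_force: [-0.1, 0.1, -0.2]
opening: -0.0001
finger_force: 0.0
```

```bash
python3 - <<'E'
from h import *
p,d=robot.snapshot("side");cv2.imwrite("pics/s3.png",p[:,:,::-1]);o=robot.get_obs();print(o["t"],o["wrist_force"],o["eef_pos"],o["finger_force"])
E
```

```text
15.525 [-0.29316493  0.09279031 -0.41085691] [ 0.4359043  -0.26443697  0.23443478] 0.0
```

View pics/s3.png

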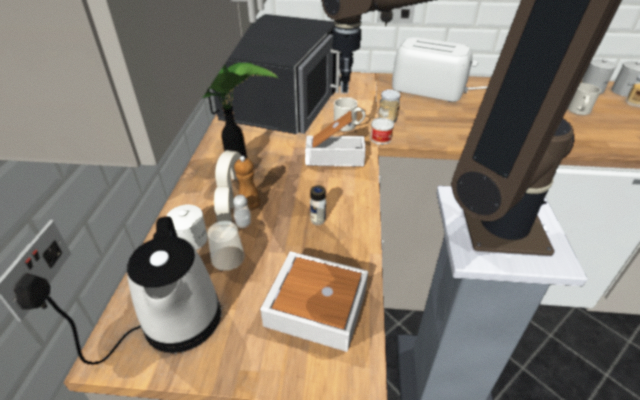

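The side view shows the narrow lid open at about 40° at (335,128), with the gripper clear above it. The wide box is shut and the jar is still standing at (318,205). Handing in.

```bash
python3 -c "
from station import robot
print(robot.hand_in())"
```

```text
the job is handed in; nothing more can be done
None
```

The narrow box is open and handed in: I pressed its lid past the latch and let it up slowly on the fingertips to about 40° (fully open by eye); the wide box is still shut, the jar is standing and the arm is clear.

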